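# Lock a bottle away in the medicine drawer

### The arm

A 7-joint arm with a two-finger parallel gripper is mounted at the origin on the work surface. World frame = base frame: x ahead of the robot, y to its left, z up, the work surface at z = 0. Lengths are in m, angles in rad, forces in N, time in s.
With the tool pointing down it reaches from about 0.4 to 0.85 m from the base axis. Payload 10.4 kg.
Tool frame: the origin (TCP) lies at the very end of the fingers, on their centre line; the grasp point (between the pads) lies 19 mm behind it; z points along the fingers, y is the line along which they close (so a half turn about z gives the same grasp; the last joint's range is limited). The gripper opens to 87 mm and grips with 3 to 60 N. Pads are 19 mm wide; open, the fingers measure 117 mm over their backs; the gripper's body (75 mm by 190 mm) begins 51 mm behind the grasp point.
Start: joints at [-1.292, 0.332, -0.065, 1.46, 0.022, 1.35, -0.088], TCP at [0.186, 0.597, 0.223] pointing down, gripper open.
Joint ranges: [-2.6, 2.6], [-0.5, 2.12], [-1.47, 1.34], [0.16, 2.42], [-1.27, 4.41], [0.06, 2.06], [-2.6, 2.6]. Speed limits (rad/s): [2.22, 2.22, 2.79, 2.79, 3.14, 3.14, 3.14].

### API

Orientations are given as a unit quaternion [x, y, z, w].
In Python, from bench import status, camera, order gives the robot as it stands.
- The arm moves only by the tool jog_arm, never from a script. Its argument "plan" is a list of rows, each a list of 7 numbers: the turn, a rotation vector about the tool's x, y, z in rad, then the shift along the tool's x, y, z in mm, then the opening, from -1 (shut) to 1 (fully open). A call has 1 to 12 rows; each row is the pose to reach, as a shift and turn from the pose commanded when the call began, along the tool's axes at that moment; what a row does not reach only later rows make up. A row lasts 1/10 s, in which the tool goes at most 50 mm and 8.59 degrees, less where a joint would pass 70% of its speed; a pose out of reach is approached as far as the arm can. A call with a gripper value outside its range is refused whole. The fingers move at their own pace and stop on an object; "squeeze" is the grip in N (left out, the last holds). Time passes only in rows, so rows that repeat a pose let the fingers close. It gives the time, the measured TCP pose, the force, the opening and the grip force at its end, in the units of the state.
- status.read_state(): the state, without advancing time (a new reading comes with each control period).
- camera(name): name is "side" or "top" or "wrist"; returns a dict with "image" (480x640x3 uint8, red, green, blue), "z_map" (480x640 float32, m along the optical axis (not along the pixel's ray), 0 where there is no reading), "fx", "fy", "cx", "cy" (pixels), "world_from_camera" (4x4, takes a point from camera to world coordinates); the wrist camera has in their place "mount" (4x4, takes a point from camera to tool coordinates, whose origin is the TCP and whose axes are the flange's). Camera axes: x right, y down, z forward; pixel columns grow to the right and rows downward; lengths in m; the calibration is good to about 2 mm. A picture is of the moment at which its call begins: read the wrist's pose just before it.
- order.close_job(): hands the job in; it is judged then, once.
The state is a dict: "time": time; "joint_positions": joint angles; "joint_vel": joint speeds; "joint_torque": joint torques, N m; "ee_pos": TCP position; "eef_rot": TCP orientation; "ft_force": force on the tool from outside, world axes, zero at the start; "torque": the same for the moment, N m; "width": finger opening in m; "grip_force": force on a finger pad.
Only numpy, scipy, OpenCV 4.12 (cv2) and the standard library are available. Lean on these libraries where they do the work, as an engineer would, in place of code of your own. Each camera call takes 0.05 s, during which the arm holds its last target. There are 200 camera calls.

### The job

Put the amber bottle away: press the blue key and then the green key right in, one at a time and without pressing the red one, pull the medicine drawer at least three quarters of the way out by its handle, and stand the bottle gently upright on the floor of the drawer's free front half. Then let go and push the drawer fully shut, leaving the other things on the counter standing where they are.

Things in the scene. Friction and masses are not known exactly. Their poses are not given: they have to be found in the camera images.
- amber: the amber bottle with a white cap and no label: 44 mm across, 75 mm tall, about 120 g, upright; straight-sided up to 45 mm (grip it there), then a neck and a cap 40 mm across from 59 to 75 mm; origin under its centre, z up. It stands among two white bottles of the same size
- key_blue_top (a point): centre of the pressing face of the round blue key (28 mm across) on the sloping key panel; z points out of the key, 35 degrees from vertical, leaning to the console's front; press along -z. Keys stand 56 mm apart in a row, in any order. A dark 44 mm collar lies 10 mm below the face. See console for the visor above
- key_green_top (a point): centre of the pressing face of the round green key (28 mm across) on the sloping key panel; z points out of the key, 35 degrees from vertical, leaning to the console's front; press along -z. Keys stand 56 mm apart in a row, in any order. A dark 44 mm collar lies 10 mm below the face. See console for the visor above
- key_red_top (a point): centre of the pressing face of the round red key (28 mm across) on the sloping key panel; z points out of the key, 35 degrees from vertical, leaning to the console's front; press along -z. Keys stand 56 mm apart in a row, in any order. A dark 44 mm collar lies 10 mm below the face. See console for the visor above
- key_blue (a joint): travel of the blue key: 0 out, 0.006 fully pressed (about 5 N); springs back
- key_green (a joint): travel of the green key: 0 out, 0.006 fully pressed (about 5 N); springs back
- key_red (a joint): travel of the red key: 0 out, 0.006 fully pressed (about 5 N); springs back
- console: white key console with a screen, 190 mm wide (y), 173 mm tall, fixed; origin on the counter below the middle of the key row, front faces -x. Its screen stands behind the keys; the screen's visor (underside 163 mm above the counter) ends 3 mm behind the origin, 16 mm behind the key faces' centres seen from above, so the tool has to lean as the keys do
- safe: white medicine cabinet with one blue-fronted drawer, 260 deep (x), 220 wide (y), 125 mm tall, fixed; origin under its centre, front faces -x, which is the way the drawer slides out
- safe_drawer0_handle (a point): middle of the drawer's steel bar handle: bar 11 mm thick, 110 mm long along y, 35 mm in front of the drawer's face (29 mm free behind the bar), 87 mm above the counter, 38 mm below the cabinet's top; two stems 47 mm either side of the middle; moves with the drawer, axes as the cabinet's
- safe_drawer0 (a joint): how far the drawer is out, m: 0 shut, 0.18 fully out; it stays where it is left
- drawer_floor (a point): centre of the front half of the drawer's floor, 22 mm above the counter, axes as the cabinet's; moves with the drawer. The drawer is 215 long (x) x 178 mm (y) inside, side walls 87 mm high, two 65 mm tall white stock bottles stand in its rear half; its inner front wall is 52 mm in front of this point, its outer face 73 mm; it rises to 111 mm above the counter
- white: bystander: white bottle, blue cap and label, 44 mm across, 75 mm tall; origin under its centre
- orange: bystander: white bottle, red cap and orange label, 44 mm across, 75 mm tall; origin under its centre
- carton: bystander: orange carton 50 x 100 x 70 mm; origin under its centre
- tray: bystander: flat blue tray 140 x 200 x 22 mm; origin under its centre
- spatula: bystander: spatula 170 mm long, lying along its x
There are look-alikes about, which are no part of the job. Of the things that look like the amber, take the one that is farthest to the robot's left at the start.

How it is judged:
On the way, in this order (a step that is already met when the one before it is completed fails the run):
1. the blue key alone is pressed in (4 mm or more), the drawer still shut (value of joint key_blue above 0.004 m and value of joint each of key_green, key_red below 0.002 m and value of joint safe_drawer0 below 0.02 m), for 0.05 s.
2. then the green key alone is pressed in (4 mm or more), the drawer still shut (value of joint key_green above 0.004 m and value of joint each of key_blue, key_red below 0.002 m and value of joint safe_drawer0 below 0.02 m), for 0.05 s.
3. the drawer is pulled out by 130 mm or more (value of joint safe_drawer0 above 0.13 m), for 0.05 s.
4. the amber bottle stands released and upright on the floor of the drawer's front half, the drawer still out by 100 mm or more (x of amber in the frame of drawer_floor between -0.05 and 0.055 m and y of amber in the frame of drawer_floor between -0.085 and 0.085 m and z of amber in the frame of drawer_floor between -0.006 and 0.008 m and angle between amber's own z axis and vertical below 0.15 rad and contact force between the fingers and amber below 0.05 N and linear speed of amber below 0.03 m/s and value of joint safe_drawer0 above 0.1 m), for 0.2 s.
At the end, for the whole second after the job is handed in: the drawer is shut (within 6 mm), the amber bottle stands upright (within 0.15 rad) and at rest on the floor of its front half (value of joint safe_drawer0 below 0.006 m and x of amber in the frame of drawer_floor between -0.05 and 0.055 m and y of amber in the frame of drawer_floor between -0.085 and 0.085 m and z of amber in the frame of drawer_floor between -0.006 and 0.008 m and angle between amber's own z axis and vertical below 0.15 rad and linear speed of amber below 0.02 m/s); the robot touches nothing.
It fails at once if the red key is pressed by more than 3 mm (value of joint key_red above 0.003 m).
It fails at once if the amber bottle is dropped (falls free of the fingers faster than 0.6 m/s) (linear speed of amber above 0.6 m/s and contact force between the fingers and amber below 0.05 N).
It fails at once if a bystander on the counter (white or orange bottle, carton, tray, spatula) is shifted by more than 30 mm, or one of the bottles tipped (distance of any of white, orange, carton, tray, spatula from where it was at the start of the episode above 0.03 m or angle between any of white, orange's own z axis and vertical above 0.5 rad).
It also fails if it takes over 70 s, if anything falls off the work surface, if the arm or the gripper's body presses on something with over 40 N, if the wrist force passes 120 N, or if a joint passes its speed limit or range.

## Working session

There is one attempt and no reset: what is moved stays moved. The work goes in short steps, Python scripts to look and compute and a tool call to move; the robot and the scene stay as the last step left them, time stands still between calls to the robot, and variables do not carry over. Pictures are saved under pics/ and viewed, at most 10 in all, crops included, and the job is handed in when it is done.

Besides the shell and the picture viewer there is one more tool, called after "Emit:" in YAML: its name, and indented under it one key for each argument. jog_arm: Moves the arm, as the interface text tells. Its arguments: {"type":"object","properties":{"plan":{"type":"array"},"squeeze":{"type":"number"}},"required":["plan"]}

```bash
mkdir -p pics; ls; cat > h.py <<'E'
import numpy as np, cv2, sys
from bench import status, camera, order
from scipy.spatial.transform import Rotation as R
def snap(n):
    c=camera(n); np.savez(f'pics/{n}.npz',**{k:v for k,v in c.items()}); return c
def pts(c,T=None):
    z=c['z_map'];v,u=np.mgrid[:480,:640]
    P=np.stack([(u-c['cx'])*z/c['fx'],(v-c['cy'])*z/c['fy'],z],-1)
    T=c['world_from_camera'] if T is None else T
    return P@T[:3,:3].T+T[:3,3]
E
python3 - <<'E'
from h import *
s=status.read_state();print(s)
for n in['side','top']:
    c=snap(n);cv2.imwrite(f'pics/{n}0.png',c['image'][...,::-1]);print(c['world_from_camera'])
E
```

```text
pics
{'time': 0.0, 'joint_positions': array([-1.29162973,  0.33282526, -0.06470983,  1.46095581,  0.02160382,
        1.34988676, -0.0885007 ]), 'joint_vel': array([-1.28724695e-03,  2.03410588e-03,  4.47805502e-04, -3.62657124e-04,
       -8.85362858e-05, -1.21703780e-03,  4.84186410e-04]), 'joint_torque': array([ 1.08379110e-03, -6.23261976e+01,  2.51627492e-02, -3.89887011e+01,
       -6.13957294e-02,  4.00997372e-02,  1.07792605e-04]), 'ee_pos': array([0.18564044, 0.59638637, 0.22177615]), 'eef_rot': array([ 1.50296234e-01,  9.88640767e-01, -6.86055829e-04, -7.10350973e-05]), 'ft_force': array([ 0.77856043, -0.34059272, -0.45850334]), 'torque': array([ 0.09306128, -0.01195591,  0.02354191]), 'grip_force': 0.0, 'width': 0.08689737498980901}
[[-0.98209312  0.1323628  -0.13406411  0.74449291]
 [ 0.18791897  0.73886278 -0.64712306  1.13716197]
 [ 0.01339996 -0.6607283  -0.75050554  1.36156938]
 [ 0.          0.          0.          1.        ]]
[[-1.23933218e-03 -9.93174579e-01  1.16630696e-01  3.76627523e-01]
 [-9.99995318e-01  9.04552591e-04 -2.92331054e-03  1.54209296e-02]
 [ 2.79785912e-03 -1.16633772e-01 -9.93171050e-01  1.42336066e+00]
 [ 0.00000000e+00  0.00000000e+00  0.00000000e+00  1.00000000e+00]]
```

View pics/side0.png

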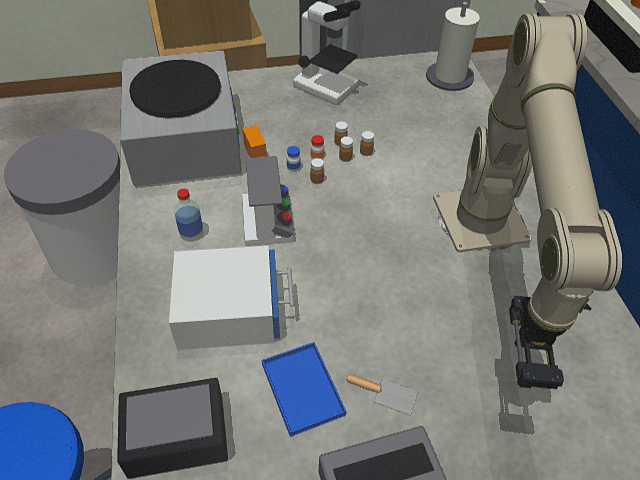

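View pics/top0.png

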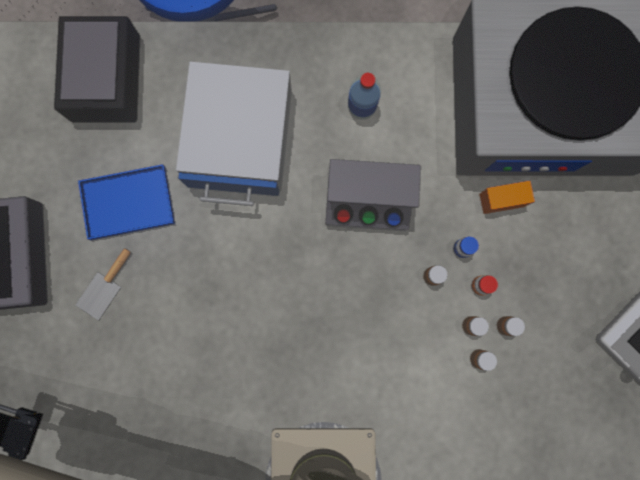

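The top view shows the keys left to right: red (343,216), green (368,216), blue (394,217). The white-capped amber candidates are at (437,275), (478,326), (512,326) and (486,361), and the first is farthest left. The handle is near (230,197).

```bash
python3 - <<'E'
from h import *
t=dict(np.load('pics/top.npz'));s=dict(np.load('pics/side.npz'))
P=pts(t);Q=pts(s);I=t['image'].astype(int)
for n,(u,v) in dict(red=(343,216),green=(368,216),blue=(394,217)).items():
    ch='red green blue'.split().index(n)
    w=I[v-13:v+14,u-13:u+14];o=np.delete(w,ch,2).max(2);m=w[...,ch]>o*1.6
    q=P[v-13:v+14,u-13:u+14][m];print(n,m.sum(),q.mean(0),np.median(q,0))
for u,v in[(437,275),(478,326),(512,326),(486,361),(468,246),(487,285)]:
    w=P[v-14:v+15,u-14:u+15].reshape(-1,3);q=w[w[:,2]>.065];print((u,v),len(q),(q.max(0)+q.min(0))/2,q.mean(0),np.ptp(q,0))
# cabinet top
m=(P[...,2]>.115)&(P[...,2]<.135)&(P[...,1]>.05)&(P[...,1]<.45)
n,l,st,c=cv2.connectedComponentsWithStats(m.astype(np.uint8))
for i in range(1,n):
    if st[i,4]>500:
        q=P[l==i];print('cab',st[i],cv2.minAreaRect(q[:,:2].astype(np.float32)),np.median(q[:,2]))
# console visor
m=(P[...,2]>.155)&(P[...,2]<.19)&(P[...,1]>-.25)&(P[...,1]<.1)
n,l,st,c=cv2.connectedComponentsWithStats(m.astype(np.uint8))
for i in range(1,n):
    if st[i,4]>300:
        q=P[l==i];print('con',st[i],cv2.minAreaRect(q[:,:2].astype(np.float32)),cv2.boxPoints(cv2.minAreaRect(q[:,:2].astype(np.float32))))
# handle
w=P[180:215,200:270];m=(w[...,2]>.08)&(w[...,2]<.1);q=w[m];print('handle',len(q),q.min(0),q.max(0))
r=cv2.minAreaRect(q[:,:2].astype(np.float32));print(r);print(q[np.argsort(q[:,1])][::12])
a=cv2.resize(s['image'][110:250,220:400],None,fx=4,fy=4,interpolation=2);cv2.imwrite('pics/c1.png',a[...,::-1])
E
```

```text
red 128 [ 0.5832578  -0.04351059  0.07723657] [ 0.58266313 -0.04330574  0.07792044]
green 57 [ 0.57560141 -0.09839432  0.07628663] [ 0.57564652 -0.09861802  0.075877  ]
blue 112 [ 0.57496661 -0.1546934   0.0784753 ] [ 0.57507206 -0.15489212  0.07844757]
(437, 275) 271 [ 0.42450541 -0.12808994  0.74456429] [ 0.45311123 -0.24862493  0.08401083] [0.09575577 0.28702174 1.35759274]
(478, 326) 286 [ 0.34920329 -0.17080758  0.7443412 ] [ 0.34196931 -0.33035308  0.09815017] [0.05484847 0.37245702 1.35803892]
(512, 326) 292 [ 0.34918956 -0.21039787  0.74429072] [ 0.3415673  -0.40737814  0.0976383 ] [0.05487592 0.45163761 1.35813989]
(486, 361) 294 [ 0.31193384 -0.17818264  0.74449409] [ 0.26900972 -0.34577283  0.09749395] [0.12938737 0.38720713 1.35773313]
(468, 246) 269 [ 0.45734533 -0.16308831  0.74420024] [ 0.51589411 -0.31723128  0.08975321] [0.16143561 0.35701848 1.35832085]
(487, 285) 277 [ 0.41431207 -0.18266038  0.74452396] [ 0.43119235 -0.35471831  0.09378423] [0.0753691  0.39616261 1.3576734 ]
cab [  176    62   114   120 11233] ((0.7846046686172485, 0.19632399082183838), (0.2214160
[... 1245 characters left out ...]
838 0.09345401]
 [0.61770454 0.21315078 0.09343347]
 [0.64995401 0.21723762 0.09895116]
 [0.62121117 0.22082579 0.08642504]
 [0.651178   0.22471992 0.09304142]
 [0.61774923 0.22848911 0.09324881]
 [0.61729046 0.23244687 0.09579716]
 [0.61977841 0.2370986  0.09432633]
 [0.65243576 0.24109748 0.08699651]
 [0.61713009 0.24538179 0.0967347 ]
 [0.61409347 0.24884166 0.08893884]
 [0.61827975 0.25305143 0.0904197 ]
 [0.64346007 0.25412539 0.08709877]
 [0.64475882 0.25552765 0.09177825]
 [0.63726427 0.25684398 0.09587104]
 [0.65201225 0.25834268 0.08910503]
 [0.6273937  0.26000666 0.08932434]
 [0.65552995 0.26198072 0.09370675]
 [0.62428474 0.26565154 0.09407327]
 [0.62274281 0.27067821 0.09041745]]
```

View pics/c1.png

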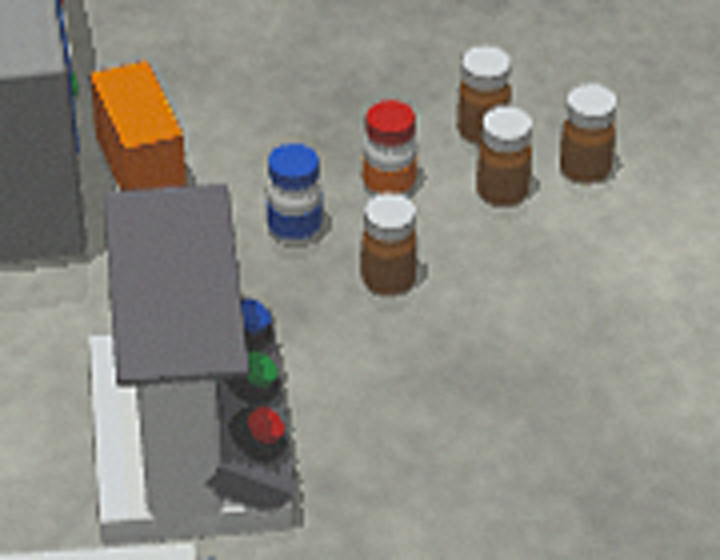

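The crop shows four plain amber bottles. The one nearest the console, with its cap at side pixel (317,163), is the leftmost and is my target. The visor leaves the key faces visible from above.

```bash
cat >> h.py <<'E'
def Rt(zdir,ydir):
    z=np.array(zdir,float);z/=np.linalg.norm(z);y=np.array(ydir,float);y-=z*(y@z);y/=np.linalg.norm(y)
    return R.from_matrix(np.stack([np.cross(y,z),y,z],1))
def rel(p,Rtg=None):
    s=status.read_state();R0=R.from_quat(s['eef_rot']);Rtg=Rtg or R0
    print('turn',np.round((R0.inv()*Rtg).as_rotvec(),3),'shift mm',np.round(R0.inv().apply(np.array(p)-s['ee_pos'])*1000,1),'at',s['ee_pos'].round(4),s['ft_force'].round(1))
yc=np.radians(-4.0)
KX=np.array([np.cos(yc),np.sin(yc),0]);KY=np.array([-np.sin(yc),np.cos(yc),0])
K=-np.sin(np.radians(35))*KX+np.array([0,0,np.cos(np.radians(35))])
RK=Rt(-K,KY)
E
python3 - <<'E'
from h import *
t=dict(np.load('pics/top.npz'));s=dict(np.load('pics/side.npz'))
P=pts(t);Q=pts(s)
for nm,u,v in[('amber',437,275),('w',468,246),('o',487,285),('a2',478,326)]:
    w=P[v-14:v+15,u-14:u+15].reshape(-1,3);q=w[(w[:,2]>.06)&(w[:,2]<.09)];print(nm,len(q),(q.max(0)+q.min(0))/2,q.mean(0),np.ptp(q,0))
    r=Q.reshape(-1,3);r=r[(np.hypot(*(r[:,:2]-q.mean(0)[:2]).T)<.03)&(r[:,2]>.068)&(r[:,2]<.085)];print('  side',len(r),r.mean(0))
I=s['image'].astype(int)
for n,(u,v) in dict(red=(286,217),green=(285,203),blue=(284,190)).items():
    ch='red green blue'.split().index(n)
    sl=np.s_[v-9:v+10,u-12:u+12];w=I[sl];m=w[...,ch]>np.delete(w,ch,2).max(2)*1.5
    q=Q[sl][m];print(n,m.sum(),np.median(q,0))
# panel-plane height of key-face pixels along key normal (origin at fitted console point)
I=t['image'].astype(int);O=np.array([.5762,-.0995,0])
for n,(u,v) in dict(red=(343,216),green=(368,216),blue=(394,217)).items():
    ch='red green blue'.split().index(n);sl=np.s_[v-13:v+14,u-13:u+14];w=I[sl];m=w[...,ch]>np.delete(w,ch,2).max(2)*1.35
    q=P[sl][m]-O;print(n,m.sum(),'h',np.percentile(q@K,[10,25,50,75,90]).round(4),'y',np.median(q@KY).round(4),'y rng',np.percentile(q@KY,[2,98]).round(4))
w=P[180:215,195:270];q=w[(w[...,2]>.075)&(w[...,2]<.1)]
yaw=np.radians(-5.5);X=np.array([np.cos(yaw),np.sin(yaw)]);Y=np.array([-np.sin(yaw),np.cos(yaw)]);C=np.array([.7846,.1963])
a=(q[:,:2]-C)@X;b=(q[:,:2]-C)@Y;m=(a<-.163)&(a>-.19)
print('handle',m.sum(),a[m].mean(),np.percentile(a[m],[2,50,98]),np.percentile(b[m],[2,98]),np.median(q[m,2]))
g=np.array([.5720,-.1555,.0775]);print(K)
rel(g+.05*K,RK)
E
```

```text
amber 273 [ 0.45341849 -0.2513831   0.07102157] [ 0.45364974 -0.2504384   0.07388131] [0.03792961 0.04043542 0.02168671]
  side 105 [ 0.45699674 -0.24878763  0.07396056]
w 274 [ 0.51803544 -0.32159079  0.07107275] [ 0.5173072  -0.32059398  0.07434049] [0.04005538 0.04001352 0.02182493]
  side 100 [ 0.52057651 -0.31977628  0.07411839]
o 280 [ 0.43228815 -0.36106105  0.07132158] [ 0.43189343 -0.35979042  0.07400586] [0.03941696 0.03936128 0.02170813]
  side 95 [ 0.43486831 -0.35951735  0.07383089]
a2 287 [ 0.34122814 -0.33708746  0.07210376] [ 0.34125692 -0.3362535   0.07433915] [0.0391398  0.03989726 0.01944488]
  side 93 [ 0.34423829 -0.33475876  0.07442299]
red 63 [ 0.58728005 -0.04032175  0.07696653]
green 44 [ 0.58242476 -0.09639728  0.07907453]
blue 44 [ 0.57756296 -0.15173343  0.07834183]
red 145 h [0.0534 0.0582 0.0617 0.0635 0.0653] y 0.0568 y rng [0.0434 0.0694]
green 123 h [0.0581 0.0599 0.0622 0.0641 0.0656] y 0.0002 y rng [-0.0122  0.0123]
blue 139 h [0.0539 0.0592 0.062  0.0642 0.066 ] y -0.0551 y rng [-0.0683 -0.0426]
handle 276 -0.17111395937734977 [-0.17616277 -0.1714011  -0.16488786] [-0.05692255  0.05549815] 0.09109001360758895
[-0.57217923  0.04001067  0.81915204]
turn [-0.072 -0.608 -0.224] shift mm [-564.5 -609.6  104.2] at [0.1857 0.5964 0.2219] [ 0.4 -0.4 -0.3]
```

Emit:
jog_arm:
  plan:
    - [-0.01, -0.05, -0.03, -40, -50, 0, -1]
    - [-0.02, -0.1, -0.05, -80, -90, 0, -1]
    - [-0.02, -0.15, -0.07, -120, -130, 0, -1]
    - [-0.03, -0.2, -0.09, -160, -170, 0, -1]
    - [-0.03, -0.25, -0.11, -200, -210, 0, -1]
    - [-0.04, -0.3, -0.12, -240, -250, 0, -1]
    - [-0.04, -0.35, -0.14, -280, -290, 10, -1]
    - [-0.05, -0.4, -0.15, -320, -330, 20, -1]
    - [-0.05, -0.45, -0.17, -360, -370, 30, -1]
    - [-0.06, -0.5, -0.19, -400, -410, 40, -1]
    - [-0.06, -0.55, -0.2, -440, -450, 50, -1]
    - [-0.07, -0.608, -0.22, -480, -490, 60, -1]

```text
time: 1.3
ee_pos: [0.4434, 0.089, 0.1819]
eef_rot: [0.042, 0.958, -0.01, 0.283]
ft_force: [-0.5, 0.7, -1.2]
width: 0.0026
grip_force: 0.0
```

```bash
cat > k.py <<'E'
from h import *
G={'b':np.array([.574,-.1545,.077]),'g':np.array([.578,-.0985,.077])}
E
python3 - <<'E'
from k import *
rel(G['b']+.03*K,RK)
E
```

```text
turn [-0.005 -0.037 -0.017] shift mm [ -69.6 -232.   139.1] at [0.4434 0.089  0.1819] [-0.5  0.7 -1.2]
```

Emit:
jog_arm:
  plan:
    - [0, -0.02, -0.01, -15, -48, 0, -1]
    - [0, -0.03, -0.01, -30, -95, 10, -1]
    - [0, -0.037, -0.017, -45, -140, 30, -1]
    - [0, -0.037, -0.017, -60, -185, 60, -1]
    - [0, -0.037, -0.017, -70, -232, 90, -1]
    - [0, -0.037, -0.017, -70, -232, 110, -1]
    - [0, -0.037, -0.017, -70, -232, 110, -1]
    - [0, -0.037, -0.017, -70, -232, 110, -1]
    - [0, -0.037, -0.017, -70, -232, 110, -1]

```text
time: 2.2
ee_pos: [0.5421, -0.1469, 0.1279]
eef_rot: [0.032, 0.953, -0.012, 0.301]
ft_force: [-0.1, -0.4, -0.3]
width: 0.0003
grip_force: 0.0
```

```bash
python3 - <<'E'
from k import *
rel(G['b']+.03*K,RK)
c=snap('wrist');cv2.imwrite('pics/w1.png',c['image'][...,::-1]);s=status.read_state()
T=np.eye(4);T[:3,:3]=R.from_quat(s['eef_rot']).as_matrix();T[:3,3]=s['ee_pos'];T=T@c['mount']
P=pts(c,T);np.save('pics/w1T.npy',T)
g=G['b'];Ti=np.linalg.inv(T)
for n in 'bg':
    q=Ti@np.r_[G[n],1];print(n,c['fx']*q[0]/q[2]+c['cx'],c['fy']*q[1]/q[2]+c['cy'])
I=c['image'].astype(int)
m=((I[...,2]>I[...,:2].max(2)*1.5)&(I[...,2]>60)).astype(np.uint8)
m2=((I[...,1]>I[...,[0,2]].max(2)*1.4)&(I[...,1]>40)).astype(np.uint8)
for M in(m,m2):
    n,l,st,ce=cv2.connectedComponentsWithStats(M)
    for i in range(1,n):
        if st[i,4]>150:
            q=P[l==i];q=q[c['z_map'][l==i]>0];print(st[i],ce[i].round(),np.median(q,0).round(4) if len(q) else 0)
E
```

```text
turn [-0.002  0.     0.004] shift mm [ 2.8 -5.3 30.3] at [ 0.5421 -0.1469  0.1279] [-0.1 -0.4 -0.3]
b 315.638494107744 256.9137143195209
g 400.84139708131136 257.28211543934316
[   0  164   68   67 3546] [ 30. 198.] [ 0.5167 -0.3122  0.0742]
[ 294  237   41   42 1317] [315. 257.] [ 0.5746 -0.1553  0.0768]
[  52  339   58   44 1796] [ 78. 358.] [ 0.6867 -0.38    0.0918]
[ 377  237   42   39 1288] [398. 257.] [ 0.5784 -0.1003  0.0768]
[474 348  21  28 257] [483. 363.] [ 0.6178 -0.0512  0.1337]
```

View pics/w1.png

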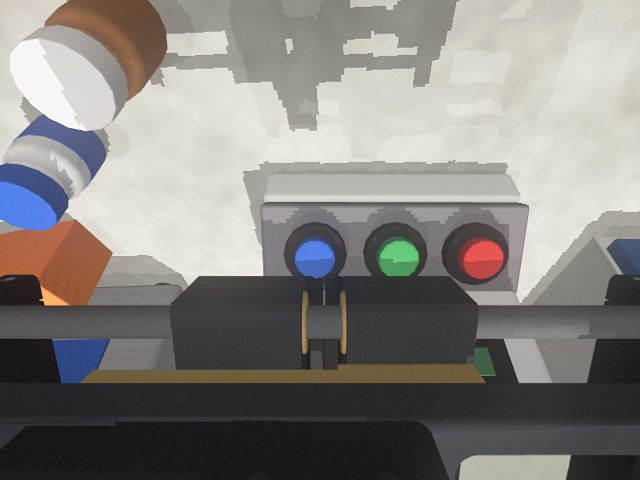

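The wrist view confirms blue at (315,257) and green at (398,257), each within 1–2 mm of my estimates. The tips are lined up over blue.

Emit:
jog_arm:
  plan:
    - [0, 0, 0, 3, -6, 20, -1]
    - [0, 0, 0, 3, -6, 45, -1]
    - [0, 0, 0, 3, -6, 56, -1]
    - [0, 0, 0, 3, -6, 61, -1]
    - [0, 0, 0, 3, -6, 64, -1]
    - [0, 0, 0, 3, -6, 66, -1]
    - [0, 0, 0, 3, -6, 67, -1]
    - [0, 0, 0, 3, -6, 67, -1]

```text
time: 3.05
ee_pos: [0.5781, -0.1548, 0.072]
eef_rot: [0.033, 0.953, -0.009, 0.301]
ft_force: [-27.7, 10.0, 37.0]
width: 0.0004
grip_force: 23.2
```

```bash
python3 - <<'E'
from k import *
rel(np.array([.5746,-.1553,.0768]),RK);s=status.read_state();print(s['ft_force']@K)
E
```

```text
turn [ 0.003  0.001 -0.   ] shift mm [ 0.  -0.7 -5.9] at [ 0.5781 -0.1548  0.072 ] [-27.7  10.   37. ]
46.49578827317447
```

Emit:
jog_arm:
  plan:
    - [0, 0, 0, 0, 0, -20, -1]
    - [0, 0, 0, 0, 0, -40, -1]
    - [0, 0, 0, 0, 30, -40, -1]
    - [0, 0, 0, 0, 54, -40, -1]
    - [0, 0, 0, 0, 54, -40, -1]
    - [0, 0, 0, 0, 54, -40, -1]

```text
time: 3.65
ee_pos: [0.559, -0.0984, 0.1049]
eef_rot: [0.031, 0.953, -0.011, 0.302]
ft_force: [0.3, -0.2, 0.3]
width: 0.0004
grip_force: 0.0
```

```bash
python3 - <<'E'
from k import *
rel(np.array([.5784,-.1000,.0768]),RK)
E
```

```text
turn [-0.001  0.003  0.004] shift mm [ 0.3 -0.2 34.2] at [ 0.559  -0.0984  0.1049] [ 0.3 -0.2  0.3]
```

Emit:
jog_arm:
  plan:
    - [0, 0, 0, 0, 0, 20, -1]
    - [0, 0, 0, 0, 0, 32, -1]
    - [0, 0, 0, 0, 0, 37, -1]
    - [0, 0, 0, 0, 0, 40, -1]
    - [0, 0, 0, 0, 0, 41, -1]
    - [0, 0, 0, 0, 0, 41, -1]

```text
time: 4.25
ee_pos: [0.5815, -0.1029, 0.0711]
eef_rot: [0.033, 0.953, -0.01, 0.301]
ft_force: [-53.8, 7.8, 61.1]
width: 0.0005
grip_force: 40.7
```

```bash
python3 - <<'E'
from k import *
s=status.read_state();print(s['ft_force']@K)
rel(np.array([.5784,-.1000,.0768]),RK)
# handle approach target: drawer pull
yaw=np.radians(-5.5);X=np.array([np.cos(yaw),np.sin(yaw),0]);Y=np.array([-np.sin(yaw),np.cos(yaw),0])
H=np.array([.7846,.1963,0])-.1725*X+np.array([0,0,.087]);print('H',H)
E
```

```text
81.14944020845704
turn [ 0.  0. -0.] shift mm [-0.5  2.6 -6.5] at [ 0.5815 -0.1029  0.0711] [-53.8   7.8  61.1]
H [0.61289416 0.21283339 0.087     ]
```

Emit:
jog_arm:
  plan:
    - [0, 0, 0, 0, 0, -10, -1]
    - [0, 0, 0, 0, 0, -40, -1]
    - [0, 0, 0, 0, 0, -85, -1]
    - [0, 0, 0, 0, 0, -130, -1]
    - [0, 0, 0, 0, 0, -150, -0.45]
    - [0, 0, 0, 0, 0, -150, -0.45]
    - [0, 0, 0, 0, 0, -150, -0.45]

```text
time: 4.95
ee_pos: [0.4963, -0.0973, 0.1976]
eef_rot: [0.033, 0.952, -0.012, 0.304]
ft_force: [0.9, -0.0, -0.8]
width: 0.0169
grip_force: 0.0
```

```bash
cat >> k.py <<'E'
yaw=np.radians(-5.5);X=np.array([np.cos(yaw),np.sin(yaw),0]);Y=np.array([-np.sin(yaw),np.cos(yaw),0])
H=np.array([.7846,.1963,0])-.1725*X+np.array([0,0,.087]);RHa=Rt([0,0,-1],X);RHb=Rt([0,0,-1],-X);RY=Rt([0,0,-1],Y)
Zu=np.array([0,0,1.])
E
python3 - <<'E'
from k import *
s=status.read_state();print(s['joint_positions'].round(3),s['width'])
p=np.r_[H[:2],.18]
rel(p,RHa);rel(p,RHb)
E
```

```text
[-0.509 -0.462  0.513  2.344  0.433  0.616  1.25 ] 0.01686287062665043
turn [0.491 0.481 1.541] shift mm [-67.1 317.6  68.6] at [ 0.4963 -0.0973  0.1976] [ 0.9 -0.  -0.8]
turn [-0.478  0.487 -1.491] shift mm [-67.1 317.6  68.6] at [ 0.4963 -0.0973  0.1976] [ 0.9 -0.  -0.8]
```

Emit:
jog_arm:
  plan:
    - [-0.04, 0.04, -0.12, -6, 30, 6, -0.45]
    - [-0.08, 0.08, -0.25, -12, 60, 12, -0.45]
    - [-0.12, 0.12, -0.37, -18, 90, 18, -0.45]
    - [-0.16, 0.16, -0.5, -24, 120, 24, -0.45]
    - [-0.2, 0.2, -0.62, -30, 150, 30, -0.45]
    - [-0.24, 0.24, -0.75, -36, 180, 36, -0.45]
    - [-0.28, 0.28, -0.87, -42, 210, 42, -0.45]
    - [-0.32, 0.32, -1.0, -48, 240, 48, -0.45]
    - [-0.36, 0.36, -1.12, -54, 270, 54, -0.45]
    - [-0.4, 0.41, -1.25, -60, 300, 60, -0.45]
    - [-0.44, 0.45, -1.37, -66, 317, 68, -0.45]
    - [-0.478, 0.487, -1.49, -67, 317, 68, -0.45]

```text
time: 6.15
ee_pos: [0.6065, 0.2102, 0.1681]
eef_rot: [-0.629, 0.778, -0.0, 0.017]
ft_force: [-0.4, -0.5, -1.9]
width: 0.024
grip_force: 0.0
```

```bash
python3 - <<'E'
from k import *
s=status.read_state();print(s['joint_positions'].round(3),s['width'])
rel(np.r_[H[:2],.18],RHb)
E
```

```text
[-0.588  0.378  0.242  1.531 -0.105  1.212  2.602] 0.0239957863643029
turn [-0.023  0.025 -0.115] shift mm [ -4.3  -6.  -11.6] at [0.6065 0.2102 0.1681] [-0.4 -0.5 -1.9]
```

q7 reached its limit because it runs opposite to the tool-z turn. I'll use the half-turn-equivalent grasp and rotate the other way.

Emit:
jog_arm:
  plan:
    - [0, 0, 0.14, 0, 0, -5, -0.45]
    - [0, 0, 0.28, 0, 0, -10, -0.45]
    - [0, 0, 0.42, 0, 0, -12, -0.45]
    - [0, 0, 0.56, 0, 0, -12, -0.45]
    - [0, 0, 0.7, 0, 0, -12, -0.45]
    - [0, 0, 0.84, 0, 0, -12, -0.45]
    - [0, 0, 0.98, 0, 0, -12, -0.45]
    - [0, 0, 1.12, 0, 0, -12, -0.45]
    - [0, 0, 1.26, 0, 0, -12, -0.45]
    - [0, 0, 1.4, 0, 0, -12, -0.45]
    - [0, 0, 1.54, 0, 0, -12, -0.45]
    - [0, 0, 1.68, 0, 0, -12, -0.45]

```text
time: 7.35
ee_pos: [0.6061, 0.208, 0.1811]
eef_rot: [0.165, 0.986, 0.013, 0.013]
ft_force: [-0.8, 0.8, -0.3]
width: 0.0239
grip_force: 0.0
```

```bash
python3 - <<'E'
from k import *
s=status.read_state();print(s['joint_positions'].round(3),s['width'])
rel(np.r_[H[:2],.18],RHa)
E
```

```text
[-0.8    0.391  0.524  1.533 -0.216  1.238  0.996] 0.023880764295823923
turn [ 0.039 -0.002  1.336] shift mm [-4.8  6.8  1.4] at [0.6061 0.208  0.1811] [-0.8  0.8 -0.3]
```

Emit:
jog_arm:
  plan:
    - [0.01, 0, 0.14, -5, 7, 0, -0.45]
    - [0.01, 0, 0.28, -5, 7, 0, -0.45]
    - [0.02, 0, 0.42, -5, 7, 0, -0.45]
    - [0.02, 0, 0.56, -5, 7, 0, -0.45]
    - [0.02, 0, 0.7, -5, 7, 0, -0.45]
    - [0.03, 0, 0.84, -5, 7, 0, -0.45]
    - [0.03, 0, 0.98, -5, 7, 0, -0.45]
    - [0.04, 0, 1.12, -5, 7, 0, -0.45]
    - [0.04, 0, 1.26, -5, 7, 0, -0.45]
    - [0.04, 0, 1.336, -5, 7, 0, -0.45]
    - [0.04, 0, 1.336, -5, 7, 0, -0.45]
    - [0.04, 0, 1.336, -5, 7, 0, -0.45]

```text
time: 8.55
ee_pos: [0.6133, 0.2127, 0.1818]
eef_rot: [0.738, 0.675, -0.0, -0.0]
ft_force: [-0.3, -0.4, 0.5]
width: 0.0242
grip_force: 0.0
```

```bash
python3 - <<'E'
from k import *
rel(np.r_[H[:2],.18],RHa)
c=snap('wrist');s=status.read_state();cv2.imwrite('pics/w2.png',c['image'][...,::-1])
T=np.eye(4);T[:3,:3]=R.from_quat(s['eef_rot']).as_matrix();T[:3,3]=s['ee_pos'];T=T@c['mount']
P=pts(c,T);v=c['z_map']>0
a=(P-np.array([.7846,.1963,0]))@X;b=(P-np.array([.7846,.1963,0]))@Y
m=v&(P[...,2]>.078)&(P[...,2]<.097)&(a>-.2)&(a<-.155)&(abs(b)<.045)
print(m.sum(),np.percentile(a[m],[2,10,50,90,98]),np.median(P[m],0),np.percentile(P[m][:,2],[5,95]))
for lo in(-.04,-.02,0,.02):
    k=m&(b>lo)&(b<lo+.02);print(k.sum(),np.median(a[k]))
E
```

```text
turn [-0.001 -0.     0.007] shift mm [ 0.1 -0.4  1.8] at [0.6133 0.2127 0.1818] [-0.3 -0.4  0.5]
1767 [-0.17428247 -0.17344326 -0.1689223  -0.16430087 -0.15855168] [0.61662166 0.21491052 0.09143785] [0.08847066 0.09302854]
345 -0.16879139755518124
352 -0.1695668707633085
394 -0.1690737175395695
408 -0.16925259644678797
```

View pics/w2.png

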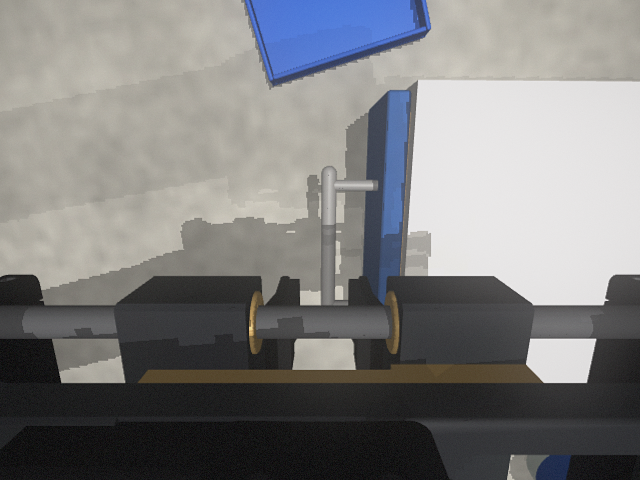

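The wrist view shows the bar (column ~328) between the fingers and parallel to the pads, about 3 mm toward the cabinet. I'll shift 3 mm, descend and grip.

Emit:
jog_arm:
  plan:
    - [0, 0, 0, 0, 3, 30, -0.45]
    - [0, 0, 0, 0, 3, 60, -0.45]
    - [0, 0, 0, 0, 3, 80, -0.45]
    - [0, 0, 0, 0, 3, 95, -0.45]
    - [0, 0, 0, 0, 3, 105, -0.45]
    - [0, 0, 0, 0, 3, 109, -0.45]
    - [0, 0, 0, 0, 3, 109, -0.45]
    - [0, 0, 0, 0, 3, 109, -1]
    - [0, 0, 0, 0, 3, 109, -1]
    - [0, 0, 0, 0, 3, 109, -1]
    - [0, 0, 0, 0, 3, 109, -1]
  squeeze: 30

```text
time: 9.7
ee_pos: [0.6165, 0.2123, 0.0742]
eef_rot: [0.739, 0.674, 0.0, -0.0]
ft_force: [-2.6, -0.6, 5.8]
width: 0.0101
grip_force: 30.0
```

Emit:
jog_arm:
  plan:
    - [0, 0, 0, 0, -8, 0, -1]
    - [0, 0, 0, 0, -20, 0, -1]
    - [0, 0, 0, 0, -36, 0, -1]
    - [0, 0, 0, 0, -52, 0, -1]
    - [0, 0, 0, 0, -68, 0, -1]
    - [0, 0, 0, 0, -84, 0, -1]
    - [0, 0, 0, 0, -100, 0, -1]
    - [0, 0, 0, 0, -116, 0, -1]
    - [0, 0, 0, 0, -132, 0, -1]
    - [0, 0, 0, 0, -148, 0, -1]
    - [0, 0, 0, 0, -162, 0, -1]
    - [0, 0, 0, 0, -168, 0, -1]

```text
time: 10.9
ee_pos: [0.4484, 0.2283, 0.0741]
eef_rot: [0.739, 0.674, 0.001, -0.0]
ft_force: [1.7, 1.0, 4.0]
width: 0.01
grip_force: 30.0
```

Emit:
jog_arm:
  plan:
    - [0, 0, 0, 0, 0, 0, -1]
    - [0, 0, 0, 0, 0, 0, -0.45]
    - [0, 0, 0, 0, 0, 0, -0.45]
    - [0, 0, 0, 0, 0, 0, -0.45]
    - [0, 0, 0, 0, 0, -20, -0.45]
    - [0, 0, 0, 0, 0, -60, -0.45]
    - [0, 0, 0, 0, 0, -105, -0.45]
    - [0, 0, 0, 0, 0, -150, -0.45]
    - [0, 0, 0, 0, 0, -150, -0.45]

```text
time: 11.8
ee_pos: [0.4515, 0.2286, 0.2287]
eef_rot: [0.739, 0.673, 0.004, -0.0]
ft_force: [-0.3, 1.5, -1.4]
width: 0.0238
grip_force: 0.0
```

```bash
python3 - <<'E'
from k import *
s=status.read_state();print(s['joint_positions'].round(3),s['width'],s['time'])
rel([.4555,-.25,.19],RY)
E
```

```text
[-1.357  0.044  0.835  1.803 -0.036  1.302 -0.607] 0.023809401947261843 11.8
turn [ 9.000e-03 -1.000e-03 -1.568e+00] shift mm [-476.4   48.4   36.1] at [0.4515 0.2286 0.2287] [-0.3  1.5 -1.4]
```

Emit:
jog_arm:
  plan:
    - [0, 0, -0.13, -40, 4, 0, 0.5]
    - [0, 0, -0.26, -80, 8, 0, 0.5]
    - [0, 0, -0.4, -120, 12, 0, 0.5]
    - [0, 0, -0.53, -160, 16, 0, 0.5]
    - [0, 0, -0.66, -200, 20, 0, 0.5]
    - [0, 0, -0.8, -240, 24, 5, 0.5]
    - [0, 0, -0.93, -280, 28, 10, 0.5]
    - [0, 0, -1.06, -320, 32, 15, 0.5]
    - [0, 0, -1.2, -360, 36, 20, 0.5]
    - [0, 0, -1.33, -400, 40, 25, 0.5]
    - [0, 0, -1.46, -440, 44, 30, 0.5]
    - [0.01, 0, -1.57, -476, 48, 36, 0.5]

```text
time: 13.0
ee_pos: [0.4286, -0.2385, 0.1994]
eef_rot: [0.043, 0.999, -0.009, 0.008]
ft_force: [0.3, -1.3, -0.1]
width: 0.0648
grip_force: 0.0
```

Emit:
jog_arm:
  plan:
    - [0, 0, 0, 0, 0, 0, 0.5]
    - [0, 0, 0, 0, 0, 0, 0.5]
    - [0, 0, 0, 0, 0, 0, 0.5]

```text
time: 13.3
ee_pos: [0.4287, -0.2369, 0.1992]
eef_rot: [0.047, 0.999, -0.009, 0.008]
ft_force: [-0.0, -0.6, 0.3]
width: 0.0655
grip_force: 0.0
```

```bash
python3 - <<'E'
from k import *
s=status.read_state();print(s['joint_positions'].round(3),s['width'],s['time'])
rel([.4555,-.25,.19],RY)
c=snap('wrist');cv2.imwrite('pics/w3.png',c['image'][...,::-1])
T=np.eye(4);T[:3,:3]=R.from_quat(s['eef_rot']).as_matrix();T[:3,3]=s['ee_pos'];T=T@c['mount']
P=pts(c,T);m=(c['z_map']>0)&(np.hypot(P[...,0]-.4555,P[...,1]+.25)<.04)
for lo,hi in((.066,.085),(.01,.045)):
    q=P[m&(P[...,2]>lo)&(P[...,2]<hi)];print(len(q),(q.max(0)+q.min(0))/2 if len(q) else 0,np.ptp(q,0) if len(q) else 0)
E
```

```text
[-1.206 -0.499  1.339  1.905  0.512  1.371  1.476] 0.06554415969130255 13.3
turn [-0.016  0.017  0.002] shift mm [-27.8 -10.3   9.8] at [ 0.4287 -0.2369  0.1992] [-0.  -0.6  0.3]
1653 [ 0.45590023 -0.25139368  0.07141788] [0.03967776 0.03950577 0.01083271]
382 [ 0.44824681 -0.25110847  0.02754988] [0.02745672 0.04268421 0.03487733]
```

View pics/w3.png

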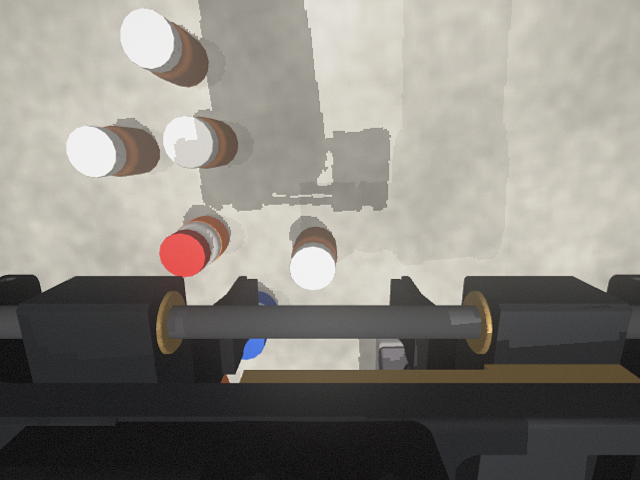

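The target is between the fingers at (314,268), at (0.456,-0.251). Joints 2 and 3 are at their limits, so I'll check whether the pose converges as I move outward.

Emit:
jog_arm:
  plan:
    - [-0.01, 0.01, 0, -10, -5, 0, 0.5]
    - [-0.016, 0.017, 0, -20, -8, 0, 0.5]
    - [-0.016, 0.017, 0, -28, -12, 0, 0.5]
    - [-0.016, 0.017, 0, -28, -12, 0, 0.5]
    - [-0.016, 0.017, 0, -28, -12, 0, 0.5]
    - [-0.016, 0.017, 0, -28, -12, 0, 0.5]

```text
time: 13.95
ee_pos: [0.4332, -0.2398, 0.2104]
eef_rot: [0.047, 0.999, -0.006, 0.01]
ft_force: [-1.4, 0.3, -0.1]
width: 0.0654
grip_force: 0.0
```

```bash
python3 - <<'E'
from k import *
s=status.read_state();print(s['joint_positions'].round(3),s['width'],s['time'])
rel([.4559,-.2514,.19],RY)
E
```

```text
[-1.209 -0.499  1.339  1.879  0.503  1.388  1.488] 0.0654104184054243 13.95
turn [-0.01   0.021  0.003] shift mm [-23.3  -9.2  21. ] at [ 0.4332 -0.2398  0.2104] [-1.4  0.3 -0.1]
```

Emit:
jog_arm:
  plan:
    - [0, 0, 0, -3, -35, -10, 0.5]
    - [0, 0, 0.03, -6, -70, -20, 0.5]
    - [0, 0, 0.06, -9, -105, -30, 0.5]
    - [0, 0, 0.1, -12, -140, -40, 0.5]
    - [0, 0, 0.15, -14, -175, -40, 0.5]
    - [0, 0, 0.2, -16, -210, -40, 0.5]
    - [0, 0, 0.25, -16, -245, -40, 0.5]
    - [0, 0, 0.3, -16, -280, -40, 0.5]
    - [0, 0, 0.35, -16, -310, -40, 0.5]
    - [0, 0, 0.4, -16, -310, -40, 0.5]
    - [0, 0, 0.4, -16, -310, -40, 0.5]
    - [0, 0, 0.4, -16, -310, -40, 0.5]

```text
time: 15.15
ee_pos: [0.3301, -0.4214, 0.2899]
eef_rot: [0.244, 0.969, -0.017, 0.029]
ft_force: [-0.2, -0.2, 0.6]
width: 0.0657
grip_force: 0.0
```

```bash
python3 - <<'E'
from k import *
s=status.read_state();print(s['joint_positions'].round(3),s['width'],s['time'])
rel([.4559,-.2514,.19],RY)
E
```

```text
[-0.87  -0.499  1.339  1.696  0.507  1.507  1.514] 0.06566345579124198 15.15
turn [-0.032  0.06  -0.397] shift mm [-23.9 211.2  97.6] at [ 0.3301 -0.4214  0.2899] [-0.2 -0.2  0.6]
```

Emit:
jog_arm:
  plan:
    - [0, 0, 0.05, 0, -30, 0, 0.5]
    - [0, 0, 0.1, 0, -60, 0, 0.5]
    - [0, 0, 0.15, 0, -90, 0, 0.5]
    - [0, 0, 0.2, 0, -120, 0, 0.5]
    - [0, 0, 0.25, 0, -150, 0, 0.5]
    - [0, 0, 0.3, 0, -180, 0, 0.5]
    - [0, 0, 0.35, 0, -200, 0, 0.5]
    - [0, 0, 0.4, 0, -220, 0, 0.5]
    - [0, 0, 0.4, 0, -220, 0, 0.5]
    - [0, 0, 0.4, 0, -220, 0, 0.5]

```text
time: 16.15
ee_pos: [0.1949, -0.5186, 0.314]
eef_rot: [0.432, 0.9, -0.027, 0.048]
ft_force: [1.0, 0.1, -0.3]
width: 0.0652
grip_force: 0.0
```

```bash
python3 - <<'E'
from k import *
s=status.read_state();print(s['joint_positions'].round(3),s['width'],s['time'])
rel([.4559,-.2514,.19],RY)
E
```

```text
[-0.574 -0.499  1.339  1.643  0.507  1.51   1.435] 0.06518827600635999 16.15
turn [-0.051  0.1   -0.797] shift mm [ 57.8 371.7 115.6] at [ 0.1949 -0.5186  0.314 ] [ 1.   0.1 -0.3]
```

Emit:
jog_arm:
  plan:
    - [0, 0, -0.08, 5, 37, 10, 0.5]
    - [0, 0, -0.16, 10, 74, 20, 0.5]
    - [0, 0, -0.24, 15, 111, 30, 0.5]
    - [-0.02, 0.02, -0.32, 20, 148, 40, 0.5]
    - [-0.02, 0.04, -0.4, 26, 185, 55, 0.5]
    - [-0.03, 0.06, -0.48, 32, 222, 65, 0.5]
    - [-0.04, 0.08, -0.56, 38, 260, 75, 0.5]
    - [-0.05, 0.1, -0.64, 44, 300, 85, 0.5]
    - [-0.05, 0.1, -0.72, 51, 340, 95, 0.5]
    - [-0.05, 0.1, -0.8, 58, 372, 100, 0.5]
    - [-0.05, 0.1, -0.8, 58, 372, 100, 0.5]
    - [-0.05, 0.1, -0.8, 58, 372, 100, 0.5]

```text
time: 17.35
ee_pos: [0.4354, -0.2377, 0.2147]
eef_rot: [0.046, 0.999, -0.005, 0.01]
ft_force: [-0.6, -0.6, 1.0]
width: 0.0653
grip_force: 0.0
```

```bash
python3 - <<'E'
from k import *
s=status.read_state();print(s['joint_positions'].round(3),s['width'],s['time'])
rel([.4559,-.2514,.15],RY)
E
```

```text
[-1.218 -0.499  1.338  1.869  0.502  1.399  1.486] 0.06531649841836461 17.35
turn [-0.01   0.02   0.005] shift mm [-20.4 -11.2  65.2] at [ 0.4354 -0.2377  0.2147] [-0.6 -0.6  1. ]
```

Emit:
jog_arm:
  plan:
    - [0, 0, 0, 10, 48, -5, 0.5]
    - [0, 0, 0, 20, 97, -10, 0.5]
    - [0, 0, 0, 30, 145, -15, 0.5]
    - [0, 0, 0, 40, 194, -20, 0.5]
    - [0, 0, 0, 50, 242, -25, 0.5]
    - [0, 0, 0, 60, 290, -25, 0.5]
    - [0, 0, 0, 75, 338, -25, 0.5]
    - [0, 0, 0, 95, 384, -25, 0.5]
    - [0, 0, 0, 115, 430, -25, 0.5]
    - [0, 0, 0, 135, 475, -25, 0.5]
    - [0, 0, 0, 155, 520, -25, 0.5]
    - [0, 0, 0, 175, 565, -25, 0.5]

```text
time: 18.55
ee_pos: [0.3132, 0.3418, 0.2311]
eef_rot: [0.048, 0.999, -0.005, 0.01]
ft_force: [1.6, -0.1, -0.2]
width: 0.0652
grip_force: 0.0
```

```bash
python3 - <<'E'
from k import *
s=status.read_state();print(s['joint_positions'].round(3),s['width'],s['time'])
rel([.48,.56,.28],RY)
E
```

```text
[-1.425 -0.063  0.467  1.88   0.052  1.317  0.503] 0.06523114146163143 18.55
turn [-0.009  0.02   0.   ] shift mm [-146.2  232.7  -48.1] at [0.3132 0.3418 0.2311] [ 1.6 -0.1 -0.2]
```

Emit:
jog_arm:
  plan:
    - [0, 0, 0, -10, 40, -10, 0.5]
    - [0, 0, 0, -20, 80, -20, 0.5]
    - [0, 0, 0, -35, 120, -30, 0.5]
    - [0, 0, 0, -60, 160, -40, 0.5]
    - [0, 0, 0, -90, 195, -48, 0.5]
    - [0, 0, 0, -125, 220, -48, 0.5]
    - [0, 0, 0, -170, 225, -48, 0.5]
    - [0, 0, 0, -215, 215, -48, 0.5]
    - [0, 0, 0, -255, 190, -48, 0.5]
    - [0, 0, 0, -290, 158, -48, 0.5]
    - [0, 0, 0, -320, 120, -48, 0.5]
    - [0, 0, 0, -345, 78, -48, 0.5]

```text
time: 19.75
ee_pos: [0.6652, 0.3835, 0.284]
eef_rot: [0.048, 0.999, -0.006, 0.009]
ft_force: [1.3, 0.3, 0.3]
width: 0.0652
grip_force: 0.0
```

```bash
python3 - <<'E'
from k import *
s=status.read_state();print(s['joint_positions'].round(3),s['width'],s['time'])
rel([.72,-.05,.28],RY);rel([.4559,-.2514,.19],RY)
E
```

```text
[-0.847  0.694  0.533  0.894 -0.313  1.611  1.038] 0.0652225380105162 19.75
turn [-0.011  0.02   0.001] shift mm [ -95.7 -426.3   10.4] at [0.6652 0.3835 0.284 ] [1.3 0.3 0.3]
turn [-0.011  0.02   0.001] shift mm [ 149.8 -650.9   98. ] at [0.6652 0.3835 0.284 ] [1.3 0.3 0.3]
```

Emit:
jog_arm:
  plan:
    - [0, 0, 0, -20, -42, 0, 0.5]
    - [0, 0, 0, -38, -86, 0, 0.5]
    - [0, 0, 0, -53, -131, 0, 0.5]
    - [0, 0, 0, -66, -176, 0, 0.5]
    - [0, 0, 0, -77, -222, 0, 0.5]
    - [0, 0, 0, -86, -268, 0, 0.5]
    - [0, 0, 0, -92, -315, 0, 0.5]
    - [0, 0, 0, -95, -362, 0, 0.5]
    - [0, 0, 0, -95, -409, 0, 0.5]
    - [0, 0, 0, -90, -456, 0, 0.5]
    - [0, 0, 0, -80, -500, 0, 0.5]
    - [0, 0, 0, -60, -540, 0, 0.5]

```text
time: 20.95
ee_pos: [0.6715, -0.1605, 0.2906]
eef_rot: [0.048, 0.999, -0.006, 0.009]
ft_force: [0.1, 0.1, 0.6]
width: 0.0653
grip_force: 0.0
```

```bash
python3 - <<'E'
from k import *
s=status.read_state();print(s['joint_positions'].round(3),s['width'],s['time'])
rel([.4559,-.2514,.19],RY)
E
```

```text
[-0.246  0.494  0.639  1.2   -0.282  1.514  1.818] 0.06527855508741737 20.95
turn [-0.01   0.019 -0.   ] shift mm [ 207.8 -110.1   97.8] at [ 0.6715 -0.1605  0.2906] [0.1 0.1 0.6]
```

Emit:
jog_arm:
  plan:
    - [0, 0, 0, 35, -18, 5, 0.5]
    - [0, 0, 0, 70, -36, 15, 0.5]
    - [0, 0, 0, 105, -55, 25, 0.5]
    - [0, 0, 0, 140, -74, 40, 0.5]
    - [-0.01, 0.01, 0, 175, -92, 60, 0.5]
    - [-0.01, 0.02, 0, 208, -110, 80, 0.5]
    - [-0.01, 0.02, 0, 208, -110, 98, 0.5]
    - [-0.01, 0.02, 0, 208, -110, 98, 0.5]
    - [-0.01, 0.02, 0, 208, -110, 98, 0.5]

```text
time: 21.85
ee_pos: [0.4572, -0.2482, 0.1908]
eef_rot: [0.047, 0.999, 0.0, -0.0]
ft_force: [0.2, -0.3, 0.2]
width: 0.0654
grip_force: 0.0
```

```bash
python3 - <<'E'
from k import *
s=status.read_state();print(s['joint_positions'].round(3),s['width'],s['time'])
rel([.4559,-.2514,.021],RY)
E
```

```text
[-0.252  0.129  0.723  1.813 -0.091  1.233  1.974] 0.065413209098869 21.85
turn [ 0.    -0.     0.002] shift mm [  0.9  -3.4 169.8] at [ 0.4572 -0.2482  0.1908] [ 0.2 -0.3  0.2]
```

Emit:
jog_arm:
  plan:
    - [0, 0, 0, 1, -3, 30, 0.5]
    - [0, 0, 0, 1, -3, 65, 0.5]
    - [0, 0, 0, 1, -3, 100, 0.5]
    - [0, 0, 0, 1, -3, 130, 0.5]
    - [0, 0, 0, 1, -3, 150, 0.5]
    - [0, 0, 0, 1, -3, 163, 0.5]
    - [0, 0, 0, 1, -3, 169, 0.5]
    - [0, 0, 0, 1, -3, 169, 0.5]
    - [0, 0, 0, 1, -3, 169, -0.1]
    - [0, 0, 0, 1, -3, 169, -0.1]
    - [0, 0, 0, 1, -3, 169, -0.1]
    - [0, 0, 0, 1, -3, 169, -0.1]
  squeeze: 15

```text
time: 23.05
ee_pos: [0.4559, -0.2509, 0.0218]
eef_rot: [0.047, 0.999, 0.0, 0.0]
ft_force: [0.1, 0.2, 2.7]
width: 0.0436
grip_force: 15.0
```

```bash
python3 - <<'E'
from k import *
s=status.read_state();print(s['joint_positions'].round(3),s['width'],s['time'],s['grip_force'])
rel([.4559,-.2514,.021],RY)
E
```

```text
[-0.155  0.373  0.663  1.971 -0.294  0.892  2.138] 0.043637449271691775 23.05 15.00018613530301
turn [0.001 0.001 0.002] shift mm [-0.  -0.5  0.8] at [ 0.4559 -0.2509  0.0218] [0.1 0.2 2.7]
```

Emit:
jog_arm:
  plan:
    - [0, 0, 0, 0, 0, -8, -0.1]
    - [0, 0, 0, 0, 0, -25, -0.1]
    - [0, 0, 0, 0, 0, -50, -0.1]
    - [0, 0, 0, 0, 0, -80, -0.1]
    - [0, 0, 0, 0, 0, -110, -0.1]
    - [0, 0, 0, 0, 0, -140, -0.1]
    - [0, 0, 0, 0, 0, -170, -0.1]
    - [0, 0, 0, 0, 0, -190, -0.1]
    - [0, 0, 0, 0, 0, -200, -0.1]
    - [0, 0, 0, 0, 0, -200, -0.1]

```text
time: 24.05
ee_pos: [0.4559, -0.2509, 0.2222]
eef_rot: [0.047, 0.999, 0.0, 0.001]
ft_force: [0.9, 0.7, -1.7]
width: 0.0436
grip_force: 15.0
```

```bash
python3 - <<'E'
from k import *
c=snap('top');cv2.imwrite('pics/t2.png',c['image'][...,::-1]);P=pts(c);v=c['z_map']>0
Cb=np.array([.7846,.1963,0]);a=(P-Cb)@X;b=(P-Cb)@Y
k=v&(P[...,2]>.1)&(P[...,2]<.12)&(a>-.36)&(a<-.25)&(abs(b)<.08);print('front wall top',k.sum(),np.percentile(a[k],[3,50,97]))
k=v&(P[...,2]>.08)&(P[...,2]<.1)&(a>-.38)&(a<-.315)&(abs(b)<.07);print('bar',k.sum(),np.percentile(a[k],[3,50,97]))
k=v&(a>-.27)&(a<-.16)&(abs(b)<.12)
for lo in np.arange(-.115,.115,.01):
    q=k&(b>lo)&(b<lo+.01);print(round(lo,3),np.median(P[q][:,2]).round(3),end='; ')
k=v&(a<-.14)&(a>-.27)&(abs(b)<.075)
print()
for lo in np.arange(-.3,-.12,.01):
    q=v&(a>lo)&(a<lo+.01)&(abs(b)<.06);print(round(lo,3),np.median(P[q][:,2]).round(3),end='; ')
s=status.read_state();print(s['joint_positions'].round(3))
F=Cb-.235*X;print(F);rel(F+.22*Zu,RY)
E
```

```text
front wall top 709 [-0.30409648 -0.29485622 -0.28398505]
bar 338 [-0.34428619 -0.33817964 -0.31866449]
-0.115 -0.0; -0.105 0.002; -0.095 0.099; -0.085 0.022; -0.075 0.022; -0.065 0.022; -0.055 0.022; -0.045 0.022; -0.035 0.022; -0.025 0.022; -0.015 0.022; -0.005 0.022; 0.005 0.022; 0.015 0.021; 0.025 0.022; 0.035 0.022; 0.045 0.021; 0.055 0.022; 0.065 0.022; 0.075 0.022; 0.085 0.069; 0.095 0.1; 0.105 nan; 
-0.3 0.112; -0.29 0.103; -0.28 0.022; -0.27 0.022; -0.26 0.022; -0.25 0.022; -0.24 0.022; -0.23 0.022; -0.22 0.022; -0.21 0.022; -0.2 0.022; -0.19 0.021; -0.18 0.022; -0.17 0.022; -0.16 0.022; -0.15 0.022; -0.14 0.025; -0.13 0.082; [-0.27   0.101  0.741  1.772 -0.072  1.296  1.965]
[0.55068189 0.21882375 0.        ]
turn [0.001 0.    0.002] shift mm [-51.  476.3   1.5] at [ 0.4554 -0.2507  0.221 ] [ 0.5 -0.5 -1.8]
  return _methods._mean(a, axis=axis, dtype=dtype,
  ret = ret.dtype.type(ret / rcount)
```

View pics/t2.png

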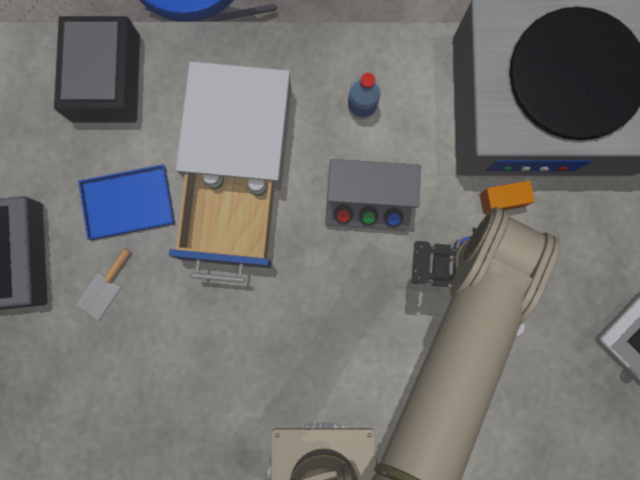

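The top view shows the drawer open about 168 mm with its front half empty. The stock bottles sit at (212,180) and (257,185), and the amber bottle is held near (440,263).

Emit:
jog_arm:
  plan:
    - [0, 0, 0, -2, 20, 0, -0.1]
    - [0, 0, 0, -4, 60, 0, -0.1]
    - [0, 0, 0, -8, 105, 0, -0.1]
    - [0, 0, 0, -12, 150, 0, -0.1]
    - [0, 0, 0, -18, 195, 0, -0.1]
    - [0, 0, 0, -24, 240, 0, -0.1]
    - [0, 0, 0, -30, 285, 0, -0.1]
    - [0, 0, 0, -36, 330, 0, -0.1]
    - [0, 0, 0, -42, 375, 0, -0.1]
    - [0, 0, 0, -48, 420, 0, -0.1]
    - [0, 0, 0, -49, 455, 0, -0.1]
    - [0, 0, 0, -49, 476, 0, -0.1]

```text
time: 25.3
ee_pos: [0.5477, 0.2216, 0.2193]
eef_rot: [0.045, 0.999, -0.0, -0.002]
ft_force: [-0.7, -0.6, -1.6]
width: 0.0437
grip_force: 15.0
```

Emit:
jog_arm:
  plan:
    - [0, 0, 0, 0, 0, 0, -0.1]
    - [0, 0, 0, 0, 0, 0, -0.1]

```text
time: 25.5
ee_pos: [0.5486, 0.2173, 0.2206]
eef_rot: [0.047, 0.999, -0.0, -0.001]
ft_force: [0.3, -1.6, -1.8]
width: 0.0441
grip_force: 15.0
```

```bash
python3 - <<'E'
from k import *
s=status.read_state();print(s['joint_positions'].round(3),s['width'],s['grip_force'],s['time'])
Cb=np.array([.7846,.1963,0]);rel(Cb-.237*X+.0445*Zu,RY)
E
```

```text
[-0.756  0.26   0.363  1.578 -0.094  1.322  1.096] 0.044067216158458274 14.994702317499105 25.5
turn [-0.001 -0.001  0.002] shift mm [-1.000e-01  1.900e+00  1.761e+02] at [0.5486 0.2173 0.2206] [ 0.3 -1.6 -1.8]
```

Emit:
jog_arm:
  plan:
    - [0, 0, 0, 0, 2, 25, -0.1]
    - [0, 0, 0, 0, 2, 60, -0.1]
    - [0, 0, 0, 0, 2, 95, -0.1]
    - [0, 0, 0, 0, 2, 125, -0.1]
    - [0, 0, 0, 0, 2, 145, -0.1]
    - [0, 0, 0, 0, 2, 158, -0.1]
    - [0, 0, 0, 0, 2, 166, -0.1]
    - [0, 0, 0, 0, 2, 171, -0.1]
    - [0, 0, 0, 0, 2, 174, -0.1]
    - [0, 0, 0, 0, 2, 175, -0.1]
    - [0, 0, 0, 0, 2, 176, -0.1]
    - [0, 0, 0, 0, 2, 176, -0.1]

```text
time: 26.7
ee_pos: [0.5492, 0.2208, 0.0459]
eef_rot: [0.047, 0.999, 0.001, 0.0]
ft_force: [0.2, 0.1, -2.0]
width: 0.0435
grip_force: 15.0
```

Still about 2 mm above the floor; creep down.

Emit:
jog_arm:
  plan:
    - [0, 0, 0, 0, 0, 1, -0.1]
    - [0, 0, 0, 0, 0, 2, -0.1]
    - [0, 0, 0, 0, 0, 2.5, -0.1]
    - [0, 0, 0, 0, 0, 2.5, -0.1]

```text
time: 27.1
ee_pos: [0.5495, 0.2208, 0.0438]
eef_rot: [0.047, 0.999, 0.001, 0.0]
ft_force: [-1.4, -1.1, 4.2]
width: 0.0435
grip_force: 15.0
```

Emit:
jog_arm:
  plan:
    - [0, 0, 0, 0, 0, 0, 0.1]
    - [0, 0, 0, 0, 0, 0, 0.4]
    - [0, 0, 0, 0, 0, 0, 0.5]
    - [0, 0, 0, 0, 0, 0, 0.5]
    - [0, 0, 0, 0, 0, 0, 0.5]
    - [0, 0, 0, 0, 0, -15, 0.5]
    - [0, 0, 0, 0, 0, -40, 0.5]
    - [0, 0, 0, 0, 0, -80, 0.5]
    - [0, 0, 0, 0, 0, -120, 0.5]
    - [0, 0, 0, 0, 0, -160, 0.5]
    - [0, 0, 0, 0, 0, -180, 0.5]

```text
time: 28.2
ee_pos: [0.5501, 0.2207, 0.2284]
eef_rot: [0.047, 0.999, 0.002, 0.002]
ft_force: [0.7, 1.2, -0.7]
width: 0.0654
grip_force: 0.0
```

```bash
python3 - <<'E'
from k import *
s=status.read_state();print(s['joint_positions'].round(3),s['width'])
c=snap('wrist');cv2.imwrite('pics/w4.png',c['image'][...,::-1])
Cb=np.array([.7846,.1963,0])
T=np.eye(4);T[:3,:3]=R.from_quat(s['eef_rot']).as_matrix();T[:3,3]=s['ee_pos'];T=T@c['mount']
P=pts(c,T);a=(P-Cb)@X;b=(P-Cb)@Y;m=(c['z_map']>0)&(abs(a+.237)<.04)&(abs(b)<.04)&(P[...,2]>.085)&(P[...,2]<.105)
q=P[m];print(len(q),(q.max(0)+q.min(0))/2,np.ptp(q,0),'want',Cb-.237*X)
rel(Cb-.395*X+.2*Zu,RY)
E
```

```text
[-0.76   0.256  0.365  1.567 -0.095  1.33   1.093] 0.06536939233947578
1684 [0.54967255 0.22096379 0.09210305] [0.03927097 0.03936737 0.01416048] want [0.5486911  0.21901544 0.        ]
turn [0.006 0.007 0.002] shift mm [160.2  -2.1  29.4] at [0.5509 0.2211 0.2304] [ 0.1 -0.   1.9]
```

View pics/w4.png

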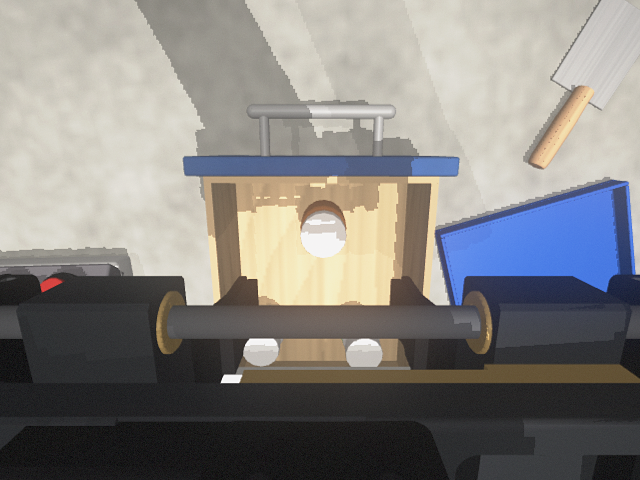

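The amber bottle stands upright in the front half, with its cap at (324,230) and 2 mm from the intended spot. I'll go in front of the handle with the fingers closed.

Emit:
jog_arm:
  plan:
    - [0, 0, 0, 35, 0, 0, -1]
    - [0, 0, 0, 75, 0, 0, -1]
    - [0, 0, 0, 115, 0, 5, -1]
    - [0, 0, 0, 155, -2, 15, -1]
    - [0, 0, 0, 160, -2, 30, -1]
    - [0, 0, 0, 160, -2, 60, -1]
    - [0, 0, 0, 160, -2, 95, -1]
    - [0, 0, 0, 160, -2, 130, -1]
    - [0, 0, 0, 160, -2, 155, -1]
    - [0, 0, 0, 160, -2, 158, -1]
    - [0, 0, 0, 160, -2, 158, -1]

```text
time: 29.35
ee_pos: [0.3896, 0.2336, 0.0658]
eef_rot: [0.047, 0.999, 0.0, -0.0]
ft_force: [-0.1, -0.0, 1.1]
width: 0.0008
grip_force: 0.0
```

```bash
python3 - <<'E'
from k import *
s=status.read_state();print(s['joint_positions'].round(3),s['width'])
Cb=np.array([.7846,.1963,0]);print((s['ee_pos']-Cb)@X)
rel(Cb-.184*X+.072*Zu,RY)
E
```

```text
[-0.899  0.115  0.273  2.086 -0.039  0.945  0.872] 0.0008021286131976598
-0.39674734531359923
turn [ 0.001 -0.     0.002] shift mm [-212.7    0.3   -6.3] at [0.3896 0.2336 0.0658] [-0.1 -0.   1.1]
```

Emit:
jog_arm:
  plan:
    - [0, 0, 0, -15, 0, -6, -1]
    - [0, 0, 0, -30, 0, -6, -1]
    - [0, 0, 0, -38, 0, -6, -1]
    - [0, 0, 0, -43, 0, -6, -1]
    - [0, 0, 0, -48, 0, -6, -1]
    - [0, 0, 0, -54, 0, -6, -1]
    - [0, 0, 0, -62, 0, -6, -1]
    - [0, 0, 0, -72, 0, -6, -1]
    - [0, 0, 0, -83, 0, -6, -1]
    - [0, 0, 0, -94, 0, -6, -1]
    - [0, 0, 0, -105, 0, -6, -1]
    - [0, 0, 0, -116, 0, -6, -1]

```text
time: 30.55
ee_pos: [0.506, 0.2226, 0.071]
eef_rot: [0.047, 0.999, 0.0, -0.0]
ft_force: [-1.9, 1.1, 0.1]
width: 0.0008
grip_force: 0.7
```

Emit:
jog_arm:
  plan:
    - [0, 0, 0, -11, 0, 0, -1]
    - [0, 0, 0, -22, 0, 0, -1]
    - [0, 0, 0, -33, 0, 0, -1]
    - [0, 0, 0, -44, 0, 0, -1]
    - [0, 0, 0, -55, 0, 0, -1]
    - [0, 0, 0, -65, 0, 0, -1]
    - [0, 0, 0, -74, 0, 0, -1]
    - [0, 0, 0, -81, 0, 0, -1]
    - [0, 0, 0, -86, 0, 0, -1]
    - [0, 0, 0, -90, 0, 0, -1]
    - [0, 0, 0, -92, 0, 0, -1]
    - [0, 0, 0, -92, 0, 0, -1]

```text
time: 31.75
ee_pos: [0.5968, 0.2143, 0.0712]
eef_rot: [0.047, 0.999, 0.001, 0.0]
ft_force: [0.8, 0.7, -0.5]
width: 0.0002
grip_force: 0.0
```

```bash
python3 - <<'E'
from k import *
s=status.read_state();Cb=np.array([.7846,.1963,0]);print((s['ee_pos']-Cb)@X)
rel(Cb-.184*X+.072*Zu,RY)
E
```

```text
-0.18863035157359992
turn [0.001 0.    0.003] shift mm [-4.6  0.  -0.8] at [0.5968 0.2143 0.0712] [ 0.8  0.7 -0.5]
```

Emit:
jog_arm:
  plan:
    - [0, 0, 0, -2, 0, 0, -1]
    - [0, 0, 0, -4, 0, 0, -1]
    - [0, 0, 0, -5, 0, 0, -1]
    - [0, 0, 0, -6, 0, 0, -1]
    - [0, 0, 0, -6, 0, 0, -1]

```text
time: 32.25
ee_pos: [0.6004, 0.2141, 0.071]
eef_rot: [0.046, 0.999, 0.0, -0.002]
ft_force: [-12.4, -0.4, 7.4]
width: 0.0007
grip_force: 6.0
```

Emit:
jog_arm:
  plan:
    - [0, 0, 0, 5, 0, 0, -1]
    - [0, 0, 0, 25, 0, 0, -1]
    - [0, 0, 0, 60, 0, -10, -1]
    - [0, 0, 0, 100, 0, -40, -1]
    - [0, 0, 0, 130, 0, -80, -1]
    - [0, 0, 0, 150, 0, -120, -1]
    - [0, 0, 0, 150, 0, -120, -1]
    - [0, 0, 0, 150, 0, -120, -1]

```text
time: 33.05
ee_pos: [0.4536, 0.2281, 0.1922]
eef_rot: [0.046, 0.999, 0.002, 0.001]
ft_force: [-0.6, -0.5, -0.6]
width: 0.0004
grip_force: 0.0
```

```bash
python3 - <<'E'
from k import *
c=snap('top');P=pts(c);v=c['z_map']>0
Cb=np.array([.7846,.1963,0])
t0=dict(np.load('pics/side.npz'));c2=snap('side')
for nm,A,B in(('side',t0,c2),):
    for x in(A,B):
        Q=pts(x);a=(Q-Cb)@X;b=(Q-Cb)@Y
        k=(x['z_map']>0)&(Q[...,2]>.084)&(Q[...,2]<.096)&(a>-.21)&(a<-.15)&(abs(b)<.05);print(nm,k.sum(),np.percentile(a[k],[5,50]))
a=(P-Cb)@X;b=(P-Cb)@Y;k=v&(P[...,2]>.08)&(P[...,2]<.1)&(a>-.19)&(a<-.163)&(abs(b)<.06);print('top bar',k.sum(),a[k].mean())
print(status.read_state()['ft_force'])
cv2.imwrite('pics/t3.png',c['image'][...,::-1])
E
```

```text
side 149 [-0.17348096 -0.16708627]
side 152 [-0.17345017 -0.16719559]
top bar 277 -0.17112475102687852
[-0.10519772 -0.24874835  0.016529  ]
```

View pics/t3.png

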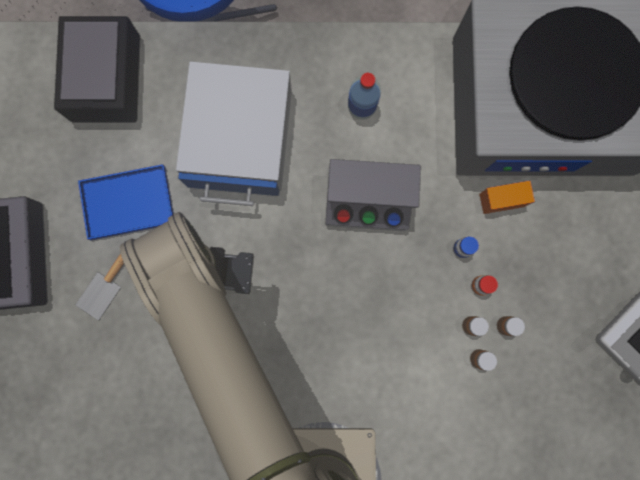

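The drawer is shut, with the bar at (228,197) as in the first picture. The bystanders haven't moved and the arm is clear of everything.

```bash
python3 -c "
from bench import order;print(order.close_job())"
```

```text
the job is handed in; nothing more can be done
None
```

I handed the job in at about 33 s: blue and then green pressed, the amber bottle stood upright in the drawer's front half, the drawer shut and the bystanders unmoved in the last picture; the hand-in returned no verdict.

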